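# Change the slit lamp's supply over to the spare lamp, pausing at off

### The job

The slit lamp's main lamp has failed: on the supply box (the one whose lever has a round knob) move the changeover lever to its centre-off click, leave it at off for about two seconds, then press the knob in, feeling for the depth at which the gate lets it through, and put the lever fully over to the other side. Be gentle: do not force the lever or grip its knob hard, and leave the box with the flat paddle lever and the small things standing between the two boxes as they are.

Things in the scene. Friction and masses are not known exactly. Their poses are not given: they have to be found in the camera images.
- switch_pivot (a point): Pivot of the changeover lever in the supply box, 28 mm above the table, over the middle of the box. The box is white, 120 (x) x 180 (y) x 70 mm high, fixed on the table; axes: z up, y along the slot in which the lever swings, x across it. The box beside it looks the same but has a flat paddle on its lever.
- changeover (a joint): Lever angle, rad: 0 upright = off; about -0.6 (the start) leans to the box's -y side, +0.6 to its +y side (stops at 0.62). Spring clicks at -0.6, 0, +0.6: moving out of a click takes about 2 to 3 N sideways at the knob; once past about 0.3 rad either side of upright the lever snaps on into the next click by itself.
- gate (a point): Where the gate sits, inside the slot, 5 mm to +y of the pivot. It stops the lever hard at upright; a gap in it lets the lever through only while the knob is pressed in by the right amount (play about 1.5 mm either way). That depth lies between 5 and 13 mm, differs each time and cannot be seen: too deep blocks as well. Feel for it: lean on the gate and vary the press until the lever gives.
- release (a joint): How far the knob is pressed in along the lever, in m: 0 out, 0.018 fully in. A spring pushes it out: 9 N to start, 15 N fully in. Let go inside the gate (below about 0.25 rad) the lever clicks back to off; beyond, the knob springs out and the lever stays past the gate, at 0.2 rad or more. The fingers must not bear on the knob with over 60 N.
- knob_top (a point): Centre of the flat top of the black drum knob on the changeover lever, 107 mm from the pivot along the lever (less by the press); z points out along the lever. The drum is 34 mm in diameter (37 mm at a narrow rib) and 22 mm tall, on a 12 mm round stem. Fingertips pressed on its top can also lean and drag it sideways by friction.
- paddle_tip (a point): End of the flat black paddle (34 x 10 x 40 mm) on the lever of the other box (table lift), which must be left as it is. That box has the same size as the supply box; its lever's pivot is 118 mm from this point.
- drops: Small eye-drop bottle, 28 mm in diameter, 65 mm tall, loose, standing between the boxes; origin at the centre of its underside.
- trial_lens: Loose steel lens ring, 38 mm across, 6 mm high, lying between the boxes; origin at the centre of its underside.
- lens_case: Loose contact-lens case, 50 x 26 x 16 mm, lying between the boxes; origin at the centre of its underside.

How it is judged:
By the outcome, as a careful person would: the job done as asked, in the order asked, and still so for the second after the job is handed in, with the robot touching nothing.
It also fails if it takes over 58 s, if anything falls off the work surface, if the arm or the gripper's body presses on something with over 40 N, if the wrist force passes 120 N, or if a joint passes its speed limit or range.

### The arm

A 6-joint arm with a two-finger parallel gripper is mounted at the origin on the work surface. World frame = base frame: x ahead of the robot, y to its left, z up, the work surface at z = 0. Lengths are in mm, angles in rad, forces in N, time in s.
With the tool pointing down it reaches from about 350 to 875 mm from the base axis. Payload 4.2 kg.
Tool frame: the origin (TCP) lies midway between the tips of the shut fingers; the grasp point (between the pads) lies 19 mm behind it; z points along the fingers, y is the line along which they close (so a half turn about z gives the same grasp; the last joint's range is limited). The gripper opens to 85 mm and grips with 20 to 120 N. Pads are 22 mm wide; open, the fingers measure 114 mm over their backs; the gripper's body (76 mm by 85 mm) begins 54 mm behind the grasp point. The pads swing forward as they close: fully open they stand 13 mm farther back than shut.
Start: joints at [-1.052, 0.385, 0.008, 0, -1.194, -0.259], TCP at [160.571, -604, 205.012] pointing down, gripper open.
Joint ranges: [-3.14, 3.14], [-1.21, 2.06], [-1.07, 1.41], [-3.16, 2.05], [-2.99, -0.16], [-3.1, 3.1]. Speed limits (rad/s): [2.79, 2.79, 3.14, 3.14, 3.14, 3.14].

### API

Orientations are given as a unit quaternion [x, y, z, w].
In Python, from bench import read_state, get_image, job_done gives the robot as it stands.
- The arm moves only by the shell command python3 -m jog 'ROWS'. ROWS is JSON, a list of rows, each a list of 3 entries, a list of its own where there are three numbers: the shift along the world's x, y, z scaled (see below), then the turn, a rotation vector about the world's x, y, z scaled (see below), then the gripper's target within -1 to 1 (shut at 1, half-way at 0, fully open at -1). In form: [[[x, y, z], [wx, wy, wz], claw], ...]. A call has 1 to 20 rows; each row is the pose to reach, as a shift and turn from the pose commanded when the call began; what a row does not reach only later rows make up. The controller multiplies each number of a shift by 10 cm and each number of a turn by 120 degrees. A row lasts 1/10 s, in which the tool goes at most 50 mm and 8.59 degrees, less where a joint would pass 70% of its speed; a pose out of reach is approached as far as the arm can. A call with a number of a shift or a turn outside -1 to 1 is refused whole. A call with a gripper value outside its range is refused whole. The fingers move at their own pace and stop on an object; the grip force is fixed at half the most. Time passes only in rows, so rows that repeat a pose let the fingers close. It gives the time, the measured TCP pose, the force, the opening and the grip force at its end, in the units of the state.
- read_state(): the state, without advancing time (a new reading comes with each control period).
- get_image(name): name is "scene" or "top"; returns a dict with "frame" (400x640x3 uint8, red, green, blue), "range_z" (400x640 float32, mm along the optical axis (not along the pixel's ray), 0 where there is no reading), "fx", "fy", "cx", "cy" (pixels), "distortion" ([k1, k2, p1, p2, k3] as OpenCV has them; the pictures are not rectified), "R" (3x3) and "t" (3): a world point X has camera coordinates R X + t. Camera axes: x right, y down, z forward; pixel columns grow to the right and rows downward; lengths in mm; the calibration is good to about 2 mm. A picture is of the moment at which its call begins.
- job_done(): hands the job in; it is judged then, once.
The state is a dict: "clock": time; "joints": joint angles; "joint_vel": joint speeds; "joint_efforts": joint torques, N m; "position": TCP position; "ee_rot": TCP orientation; "contact_force": force on the tool from outside, world axes, zero at the start; "wrist_torque": the same for the moment, N m; "gripper_width": finger opening in mm; "grasp_force": force on a finger pad.
Only numpy, scipy, OpenCV 4.12 (cv2) and the standard library are available. Lean on these libraries where they do the work, as an engineer would, in place of code of your own. Each camera call takes 0.05 s, during which the arm holds its last target. There are 200 camera calls.

## Working session

There is one attempt and no reset: what is moved stays moved. The work goes in short steps, Python scripts to look and compute and a shell command to move; the robot and the scene stay as the last step left them, time stands still between calls to the robot, and variables do not carry over. Pictures are saved under pics/ and viewed, at most 10 in all, crops included, and the job is handed in when it is done.

```bash
mkdir -p pics; cat > h.py <<'E'
import numpy as np, cv2, pickle
from bench import read_state,get_image,job_done
def grab(n,tag):
    im=get_image(n); pickle.dump(im,open(f'{tag}.pkl','wb')); cv2.imwrite(f'pics/{tag}.png',im['frame'][:,:,::-1]); return im
def load(tag): return pickle.load(open(f'{tag}.pkl','rb'))
def world(im,u,v,z=None):
    K=np.array([[im['fx'],0,im['cx']],[0,im['fy'],im['cy']],[0,0,1]])
    p=cv2.undistortPoints(np.array([[[u,v]]],float),K,np.array(im['distortion'],float))[0,0]
    R=np.array(im['R']);t=np.array(im['t']); d=R.T@np.array([p[0],p[1],1]); c=-R.T@t
    s=im['range_z'][int(round(v)),int(round(u))] if z is None else (z-c[2])/d[2]
    return c+s*d
def pix(im,X):
    K=np.array([[im['fx'],0,im['cx']],[0,im['fy'],im['cy']],[0,0,1]])
    return cv2.projectPoints(np.array([X],float),cv2.Rodrigues(np.array(im['R'],float))[0],np.array(im['t'],float),K,np.array(im['distortion'],float))[0].ravel()
E
python3 - <<'E'
from h import *
grab('scene','s0');grab('top','t0');print(read_state())
E
```

```text
{'clock': 0.1, 'joints': array([-1.05240772e+00,  3.85490071e-01,  6.74929418e-03, -3.90168557e-04,
       -1.19404096e+00, -2.58588199e-01]), 'joint_vel': array([ 2.15231556e-03, -2.86923840e-03,  1.35034929e-03,  1.08270689e-03,
       -7.67407315e-04,  2.98571036e-05]), 'joint_efforts': array([-6.01793690e-04, -3.93317556e+01,  1.88928902e+01,  4.19795170e+00,
       -2.56423766e-03, -1.42535114e-06]), 'position': array([ 160.39451919, -603.46221727,  204.0262524 ]), 'ee_rot': array([-1.29463776e-01,  9.91583639e-01,  9.87418764e-04, -2.08209065e-04]), 'contact_force': array([0.19157782, 0.31345327, 0.44340842]), 'wrist_torque': array([-5.60385417e-03,  6.41040148e-05,  6.10332809e-04]), 'grasp_force': 0.0, 'gripper_width': 85.36750912783921}
```

View pics/t0.png

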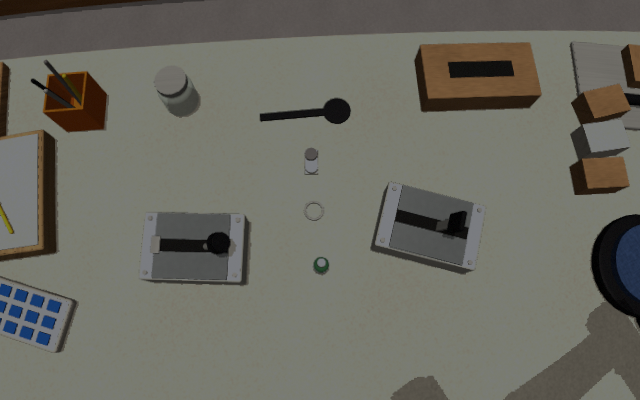

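View pics/s0.png

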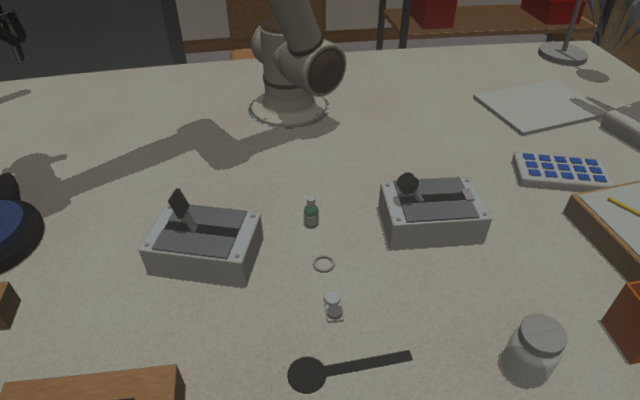

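The supply box is at about (193,247) in the top view with its round knob at (218,243), leaning image right. The paddle box is at (432,226), and the bottle, ring and case stand at columns 311–321 between the two boxes.

```bash
python3 - <<'E'
from h import *
np.set_printoptions(precision=1,suppress=True)
im=load('t0')
for u,v in [(150,217),(237,217),(147,275),(236,275),(193,220),(218,243),(210,243),(226,243),(432,226),(457,220),(321,264)]:
    print((u,v),world(im,u,v))
print(world(im,160,150), -np.array(im['R']).T@im['t'])
a=im['frame'][190:300,120:270][:,:,::-1]; cv2.imwrite('pics/t0c.png',cv2.resize(a,None,fx=5,fy=5,interpolation=cv2.INTER_CUBIC))
E
```

```text
(150, 217) [554.  292.1  68.5]
(237, 217) [547.2 138.6  63.9]
(147, 275) [452.9 296.1  64.1]
(236, 275) [445.9 141.5  67. ]
(193, 220) [544.8 215.3  68.2]
(218, 243) [493.4 162.  117.7]
(210, 243) [494.  174.9 118. ]
(226, 243) [494.5 150.7 108. ]
(432, 226) [ 512.5 -200.6   66.4]
(457, 220) [ 508.1 -225.2  130.2]
(321, 264) [457.8  -3.5  62.9]
[707.4 301.8  -4.1] [362.9  18.2 865.5]
```

View pics/t0c.png

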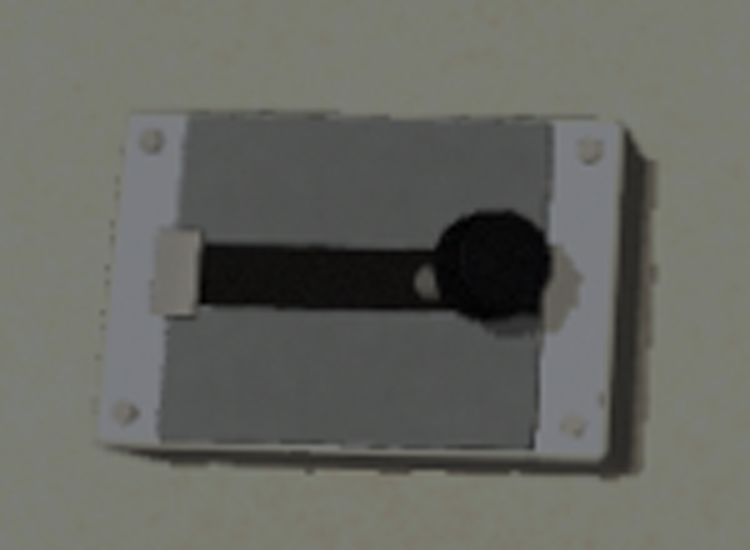

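The crop shows the box's top-face corners at about (131,113), (622,122), (606,460) and (100,442), and the screws. The drum top is near (495,262) and the slot runs along the row y≈275.

```bash
python3 - <<'E'
from h import *
np.set_printoptions(precision=1,suppress=True)
im=load('t0')
f=lambda x,y,z=70: world(im,120+(x+.5)/5-.5,190+(y+.5)/5-.5,z)
c=np.array([f(*p) for p in [(131,113),(622,122),(606,460),(100,442)]]);print(c,c.mean(0))
s=np.array([f(*p) for p in [(152,141),(590,150),(572,424),(124,412)]]);print(s,s.mean(0))
for q in (c,s):
    print([np.linalg.norm(q[i]-q[(i+1)%4]) for i in range(4)])
    for a,b in((1,0),(2,3)):
        e=q[b]-q[a]; print('yaw y-axis',np.degrees(np.arctan2(-e[0],e[1])))
    for a,b in((3,0),(2,1)):
        e=q[b]-q[a]; print('yaw x-axis',np.degrees(np.arctan2(e[1],e[0])))
m=s.mean(0)
# depth points of knob
D=[]
for v in range(225,262):
  for u in range(195,240):
    w=world(im,u,v)
    if im['range_z'][v,u]>0 and w[2]>95: D.append(w)
D=np.array(D);print(len(D),D.min(0),D.max(0),D.mean(0))
P=D-D.mean(0); 
top=D[D[:,2]>105]; A=np.c_[top[:,:2],np.ones(len(top))]; print(np.linalg.lstsq(A,top[:,2],rcond=None)[0], top.mean(0))
sl=[f(200,246),f(200,305),f(410,249),f(410,307)];print(sl)
E
```

```text
[[562.7 299.5  70. ]
 [550.5 125.4  70. ]
 [434.1 133.1  70. ]
 [447.6 307.   70. ]] [498.7 216.2  70. ]
[[552.2 291.6  70. ]
 [541.2 136.7  70. ]
 [446.8 144.4  70. ]
 [457.5 298.8  70. ]] [499.4 217.9  70. ]
[np.float64(174.50349672502747), np.float64(116.6698409308617), np.float64(174.38031112537865), np.float64(115.3004986821465)]
yaw y-axis -3.9839638065154066
yaw y-axis -4.434068492660042
yaw x-axis -3.7143497869037883
yaw x-axis -3.780652877431862
[np.float64(155.2342457260762), np.float64(94.7046559062418), np.float64(154.7788720976513), np.float64(94.91590004817647)]
yaw y-axis -4.068080824809327
yaw y-axis -3.988604212969035
yaw x-axis -4.363703368406245
yaw x-axis -4.63995950168696
431 [477.9 144.4  96.8] [514.6 181.9 125.5] [494.3 162.2 113.8]
[ 0.   0.2 63.4] [494.7 162.3 114.5]
[array([514. , 273.4,  70. ]), array([493.3, 272.9,  70. ]), array([509.4, 199.6,  70. ]), array([489.3, 199.6,  70. ])]
```

```bash
python3 -m jog '[[[0.2,0.45,0.1],[0,0,0.037],1],[[0.416,0.9,0.2],[0,0,0.074],1],[[0.416,0.9,0.2],[0,0,0.074],1]]'
python3 -m jog '[[[0.2,0.45,0.1],[0,0,0.037],1],[[0.416,0.9,0.2],[0,0,0.074],1],[[0.416,0.9,0.2],[0,0,0.074],1]]'
```

```text
clock: 0.4
position: [203.6, -510.8, 226.4]
ee_rot: [-0.208, 0.978, -0.0, 0.001]
contact_force: [0.3, -1.4, -0.1]
gripper_width: 43.8
grasp_force: 0.0
clock: 0.7
position: [245.4, -421.3, 246.5]
ee_rot: [-0.284, 0.959, -0.001, 0.001]
contact_force: [0.6, -1.9, -0.2]
gripper_width: 0.0
grasp_force: 0.0
```

```bash
python3 -m jog '[[[0.2,0.45,0],[0,0,0.037],1],[[0.416,0.9,0],[0,0,0.074],1],[[0.416,0.9,0],[0,0,0.074],1]]'
python3 -m jog '[[[0.2,0.45,0],[0,0,0.037],1],[[0.416,0.9,0],[0,0,0.074],1],[[0.416,0.9,0],[0,0,0.074],1]]'
python3 -m jog '[[[0.2,0.45,0],[0,0,0.037],1],[[0.416,0.9,0],[0,0,0.074],1],[[0.416,0.9,0],[0,0,0.074],1]]'
python3 -m jog '[[[0.2,0.45,0],[0,0,0.037],1],[[0.416,0.9,0],[0,0,0.074],1],[[0.416,0.9,0],[0,0,0.074],1]]'
python3 -m jog '[[[0.2,0.45,0],[0,0,0.037],1],[[0.416,0.9,0],[0,0,0.074],1],[[0.416,0.9,0],[0,0,0.074],1]]'
python3 -m jog '[[[0.2,0.45,0],[0,0,0.037],1],[[0.416,0.9,0],[0,0,0.074],1],[[0.416,0.9,0],[0,0,0.074],1],[[0.416,0.9,0],[0,0,0.074],1]]'
```

```text
clock: 1.0
position: [286.8, -330.8, 245.0]
ee_rot: [-0.358, 0.934, 0.0, 0.0]
contact_force: [-0.6, -1.2, 0.1]
gripper_width: -0.1
grasp_force: 0.0
clock: 1.3
position: [328.9, -241.1, 245.0]
ee_rot: [-0.429, 0.903, 0.0, 0.0]
contact_force: [1.0, -0.5, 1.0]
gripper_width: 0.2
grasp_force: 0.0
clock: 1.6
position: [370.7, -151.4, 245.0]
ee_rot: [-0.497, 0.868, -0.0, 0.0]
contact_force: [0.2, -0.4, 0.2]
gripper_width: -0.1
grasp_force: 0.0
clock: 1.9
position: [412.4, -61.9, 244.7]
ee_rot: [-0.562, 0.827, -0.0, 0.0]
contact_force: [-0.2, -0.7, -0.6]
gripper_width: -0.2
grasp_force: 0.0
clock: 2.2
position: [454.3, 27.9, 244.3]
ee_rot: [-0.624, 0.782, -0.0, -0.0]
contact_force: [0.4, -0.7, 0.2]
gripper_width: -0.1
grasp_force: 0.0
clock: 2.6
position: [493.8, 114.9, 243.9]
ee_rot: [-0.681, 0.732, 0.0, -0.001]
contact_force: [-0.3, -0.4, -1.1]
gripper_width: 0.2
grasp_force: 0.0
```

```bash
python3 -m jog '[[[0,0,-0.5],[0,0,0],1],[[0,0,-1],[0,0,0],1],[[0,0,-1],[0,0,0],1]]'
python3 -m jog '[[[0,0,-0.25],[0,0,0],1],[[0,0,-0.46],[0,0,0],1],[[0,0,-0.46],[0,0,0],1]]'
python3 -m jog '[[[0.004,0.05,0],[0,0,0],1],[[0.007,0.1,0],[0,0,0],1],[[0.01,0.14,0],[0,0,0],1],[[0.01,0.14,0],[0,0,0],1]]'
python3 -m jog '[[[0.001,0.02,0],[0,0,0],1],[[0.003,0.04,0],[0,0,0],1],[[0.004,0.06,0],[0,0,0],1],[[0.004,0.06,0],[0,0,0],1]]'
python3 -m jog '[[[0.001,0.02,0],[0,0,0],1],[[0.003,0.04,0],[0,0,0],1],[[0.004,0.06,0],[0,0,0],1],[[0.004,0.06,0],[0,0,0],1]]'
```

```text
clock: 2.9
position: [488.1, 111.6, 139.0]
ee_rot: [-0.68, 0.733, 0.003, -0.007]
contact_force: [0.8, -0.1, -0.4]
gripper_width: 0.3
grasp_force: 0.0
clock: 3.2
position: [492.9, 114.3, 98.9]
ee_rot: [-0.681, 0.733, 0.0, -0.001]
contact_force: [-0.4, -0.5, 0.3]
gripper_width: -0.1
grasp_force: 0.0
clock: 3.6
position: [495.1, 130.9, 100.1]
ee_rot: [-0.682, 0.731, -0.0, 0.001]
contact_force: [0.2, 0.5, -0.5]
gripper_width: 0.2
grasp_force: 0.0
clock: 4.0
position: [494.8, 136.2, 99.0]
ee_rot: [-0.682, 0.732, -0.0, -0.0]
contact_force: [1.3, -0.4, -0.3]
gripper_width: -0.1
grasp_force: 0.0
clock: 4.4
position: [495.3, 142.2, 99.0]
ee_rot: [-0.682, 0.732, -0.0, 0.0]
contact_force: [-1.0, 0.5, -0.6]
gripper_width: 0.4
grasp_force: 0.0
```

```bash
for i in 1 2 3 4; do python3 -m jog '[[[0.001,0.02,0],[0,0,0],1],[[0.003,0.04,0],[0,0,0],1],[[0.004,0.06,0],[0,0,0],1],[[0.004,0.06,0],[0,0,0],1]]' | grep -E 'pos|contact'; done
```

```text
position: [495.7, 148.3, 99.0]
contact_force: [-0.3, 0.6, 0.1]
position: [496.0, 154.3, 99.0]
contact_force: [-0.0, 0.1, 0.5]
position: [496.4, 160.3, 99.0]
contact_force: [-0.2, 0.4, -0.5]
position: [496.8, 166.3, 99.0]
contact_force: [0.2, 1.1, 0.4]
```

```bash
python3 - <<'E'
from h import *
im=grab('scene','s1'); a=im['frame'][130:260,350:520][:,:,::-1]; cv2.imwrite('pics/s1c.png',cv2.resize(a,None,fx=4.5,fy=4.5,interpolation=cv2.INTER_CUBIC))
E
```

```text
(no output)
```

View pics/s1c.png

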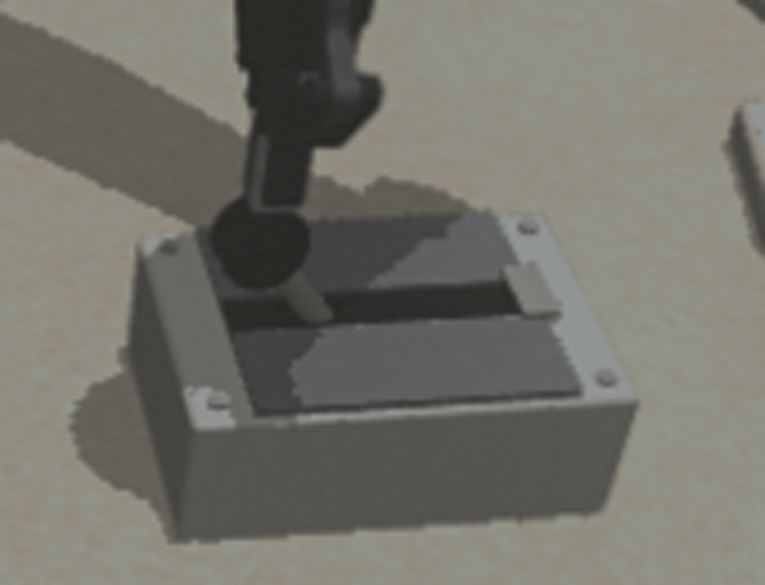

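The lever still leans to -y. The finger tips, at about (275,208) in the crop, appear above or behind the drum at (260,243). I'll check the projections.

```bash
python3 - <<'E'
from h import *
np.set_printoptions(precision=1,suppress=True)
s=load('s1'); st=read_state(); P=st['position']; print(P,st['joints'],st['ee_rot'])
cr=lambda p:((p-[350,130])*4.5)
print('TCP',cr(pix(s,P)))
for n,X in dict(knobtop=[495.8,156.7,116.3],pivtop=[500,217,70],c1=[560,303,70],c2=[434,130,70]).items(): print(n,cr(pix(s,X)))
print('cam',-np.array(s['R']).T@s['t'])
f=lambda x,y:(350+x/4.5,130+y/4.5)
for p in [(275,195),(262,180),(290,180),(260,243),(250,230),(280,250)]: print(p,world(s,*f(*p)))
im=grab('top','t1'); a=im['frame'][180:300,120:270][:,:,::-1]; cv2.imwrite('pics/t1c.png',cv2.resize(a,None,fx=4.5,fy=4.5,interpolation=cv2.INTER_CUBIC))
print('TCP top',(pix(im,P)-[120,180])*4.5)
E
```

```text
[496.8 166.2  99. ] [ 0.6  0.3 -0.4  0.  -0.9 -0.7] [-0.7  0.7 -0.   0. ]
TCP [260.4 252.7]
knobtop [241.6 218.7]
pivtop [374.4 300.9]
c1 [634.4 375.8]
c2 [125.7 223. ]
cam [1097.5  -84.3  606.3]
(275, 195) [510.2 162.9 137.9]
(262, 180) [503.4 159.6 140.3]
(290, 180) [513.3 166.6 146.7]
(260, 243) [513.6 158.4 118. ]
(250, 230) [502.8 158.  116. ]
(280, 250) [511.3 167.9 111.6]
TCP top [439.4 283.3]
```

View pics/t1c.png

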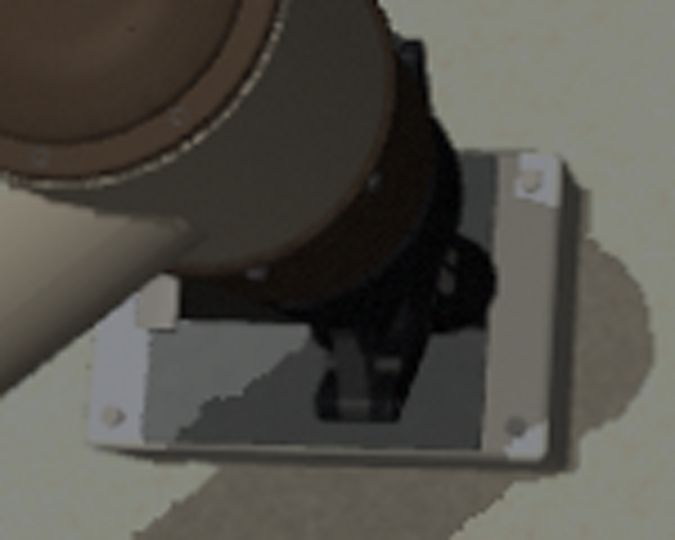

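```bash
python3 - <<'E'
from h import *
np.set_printoptions(precision=0,suppress=True)
s=load('s1'); f=s['frame']
for v in range(160,196):
    print(v,[ (world(s,u,v).round().astype(int).tolist(), int(f[v,u].mean())) if s['range_z'][v,u]>0 else None for u in (404,408,411,415)])
a=f[140:200,380:440][:,:,::-1]; a=np.clip(a.astype(float)*2.5,0,255).astype('uint8'); cv2.imwrite('pics/s1d.png',cv2.resize(a,None,fx=10,fy=10,interpolation=cv2.INTER_CUBIC))
E
```

```text
160 [([287, 235, 0], 105), ([504, 157, 162], 61), ([526, 153, 178], 41), ([539, 154, 187], 41)]
161 [([292, 233, 2], 91), ([504, 157, 160], 67), ([528, 152, 178], 42), ([535, 156, 182], 43)]
162 [([294, 233, 0], 84), ([504, 157, 158], 67), ([527, 153, 174], 38), ([528, 159, 174], 41)]
163 [([299, 231, 1], 83), ([502, 158, 154], 67), ([526, 153, 172], 41), ([510, 167, 159], 40)]
164 [([302, 230, 0], 83), ([502, 158, 152], 67), ([510, 160, 158], 42), ([507, 169, 154], 41)]
165 [([490, 156, 141], 78), ([504, 158, 151], 68), ([511, 160, 156], 43), ([509, 168, 154], 43)]
166 [([491, 156, 140], 71), ([503, 158, 149], 67), ([513, 160, 155], 42), ([511, 167, 153], 42)]
167 [([492, 156, 139], 68), ([502, 159, 146], 66), ([511, 161, 152], 43), ([511, 168, 151], 42)]
168 [([494, 155, 138], 63), ([503, 159, 144], 61), ([510, 161, 149], 43), ([509, 169, 148], 41)]
169 [([493, 156, 136], 58), ([503, 159, 142], 60), ([510, 162, 147], 42), ([510, 169, 146], 41)]
170 [([493, 156, 133], 57), ([503, 159, 140], 55), ([513, 160, 148], 42), ([513, 168, 146], 40)]
171 [([496, 155, 133], 59), ([504, 159, 13
[... 1665 characters left out ...]
165, 108], 40), ([515, 172, 108], 41)]
189 [([511, 154, 105], 40), ([513, 160, 106], 39), ([516, 165, 108], 40), ([514, 173, 105], 41)]
190 [([510, 155, 102], 39), ([513, 161, 104], 41), ([512, 167, 103], 40), ([514, 173, 103], 53)]
191 [([509, 155, 99], 41), ([513, 161, 101], 41), ([516, 165, 103], 39), ([501, 179, 90], 69)]
192 [([509, 156, 96], 39), ([513, 161, 99], 41), ([516, 166, 101], 39), ([504, 178, 89], 70)]
193 [([513, 154, 98], 41), ([514, 161, 98], 40), ([502, 172, 87], 47), ([505, 178, 88], 68)]
194 [([485, 166, 71], 57), ([485, 174, 70], 51), ([487, 179, 71], 61), ([502, 180, 83], 68)]
195 [([487, 165, 71], 62), ([487, 173, 70], 55), ([487, 179, 69], 56), ([503, 180, 82], 65)]
```

View pics/s1d.png

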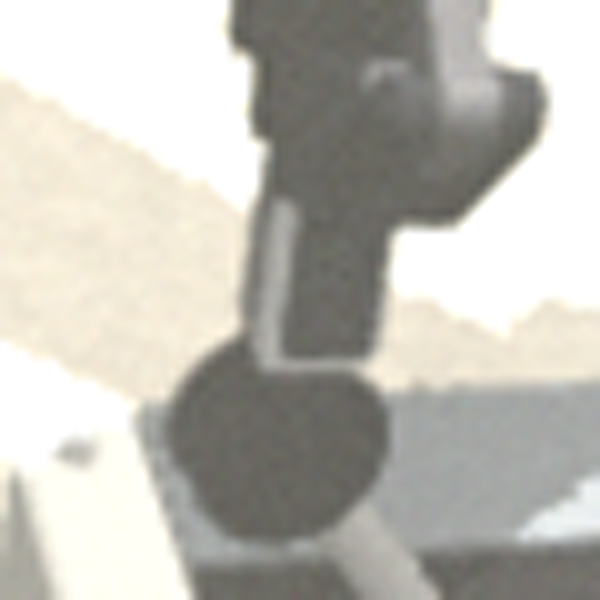

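The finger ends in a bottom edge at about z 125 in this view, just touching the drum's disc, although the TCP reads z = 99. I'll back off clear of the drum and check the tip against the TCP reading.

```bash
python3 -m jog '[[[-0.014,-0.2,0],[0,0,0],1],[[-0.028,-0.4,0],[0,0,0],1],[[-0.028,-0.4,0],[0,0,0],1],[[-0.028,-0.4,0],[0,0,0],1]]'
python3 - <<'E'
from h import *
np.set_printoptions(precision=1,suppress=True)
s=grab('scene','s2'); st=read_state(); P=st['position']; print(P)
f=s['frame'];a=f[140:220,360:440][:,:,::-1]; a=np.clip(a.astype(float)*2.5,0,255).astype('uint8'); cv2.imwrite('pics/s2d.png',cv2.resize(a,None,fx=7,fy=7,interpolation=cv2.INTER_CUBIC))
print((pix(s,P)-[360,140])*7)
E
```

```text
clock: 6.5
position: [494.2, 125.9, 99.2]
ee_rot: [-0.681, 0.732, -0.0, 0.0]
contact_force: [0.6, 0.3, -0.2]
gripper_width: 0.0
grasp_force: 0.0
[494.3 126.3  99.2]
[180.3 332.2]
```

View pics/s2d.png

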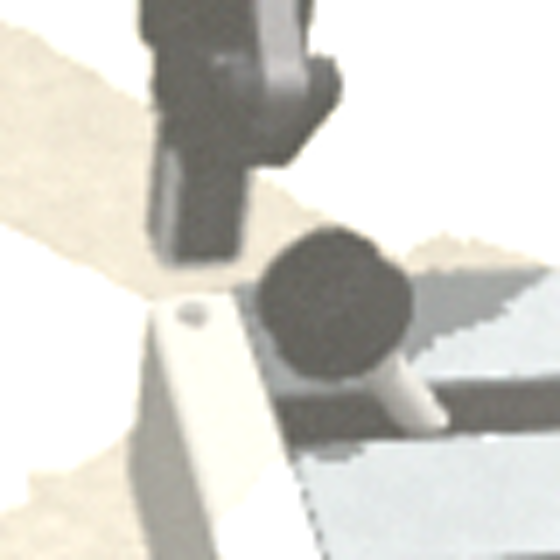

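The tip's bottom edge is at crop (195,262), while the reported TCP projects to (180,332), so the real tips sit well above the reading. I'll quantify this by depth.

```bash
python3 - <<'E'
from h import *
np.set_printoptions(precision=1,suppress=True)
s=load('s2')
for v in range(170,180):
    print(v,[(u,world(s,u,v).round(1).tolist()) for u in (383,386,389,392,395)])
for z in (99,110,120,125,130): print(z,(pix(s,[494.2,126,z])-[360,140])*7,(pix(s,[508,126,z])-[360,140])*7)
E
python3 - <<'E'
from h import *
im=grab('top','t2');P=read_state()['position'];print(pix(im,P))
D=[]
for v in range(200,300):
  for u in range(120,300):
    if im['range_z'][v,u]>0: D.append(world(im,u,v))
D=np.array(D); m=(D[:,2]>115)&(D[:,2]<150)&(D[:,1]<145); print(D[m][:40].round(),m.sum())
E
```

```text
170 [(383, [500.6, 115.7, 143.4]), (386, [507.7, 118.6, 148.3]), (389, [507.6, 123.9, 147.6]), (392, [507.7, 129.1, 147.1]), (395, [500.0, 137.2, 140.4])]
171 [(383, [499.9, 116.2, 140.7]), (386, [507.2, 118.9, 145.8]), (389, [507.4, 124.1, 145.3]), (392, [505.9, 130.0, 143.5]), (395, [323.6, 202.9, 0.1])]
172 [(383, [502.1, 115.6, 140.3]), (386, [507.9, 118.9, 144.2]), (389, [500.8, 126.7, 138.0]), (392, [508.5, 129.2, 143.4]), (395, [328.4, 201.4, 1.1])]
173 [(383, [500.7, 116.3, 137.1]), (386, [508.7, 118.8, 142.8]), (389, [502.0, 126.5, 136.8]), (392, [509.2, 129.2, 141.8]), (395, [330.8, 200.8, 0.2])]
174 [(383, [499.9, 116.7, 134.3]), (386, [508.3, 119.2, 140.3]), (389, [505.1, 125.6, 137.1]), (392, [509.1, 129.5, 139.6]), (395, [332.3, 200.6, -1.4])]
175 [(383, [501.5, 116.4, 133.4]), (386, [508.6, 119.3, 138.4]), (389, [508.7, 124.5, 137.8]), (392, [508.2, 130.0, 136.8]), (395, [338.9, 198.4, 1.1])]
176 [(383, [500.6, 116.9, 130.5]), (386, [505.3, 120.6, 133.6]), (389, [508.3, 124.8, 135.4]), (392, [507.5, 130.5, 134.1]), (395, [340.6, 198.1, -0.4])]
177 [(383, [500.4, 117.1, 128.1]), (386, [500.8, 122.3, 127.8]), (389, [500.7, 127.7, 127.1]), (392, [500.4, 133.2, 126.2]), (395, [347.3, 195.9, 2.2])]
178 [(383, [344.5, 170.0, 0.6]), (386, [501.1, 122.4, 125.9]), (389, [344.6, 183.5, -1.0]), (392, [348.7, 188.8, 1.5]), (395, [346.6, 196.4, -1.1])]
179 [(383, [348.0, 169.0, 0.6]), (386, [348.5, 175.6, 0.2]), (389, [349.9, 181.9, 0.5]), (392, [350.6, 188.4, 0.3]), (395, [352.1, 194.6, 0.6])]
99 [179.  332.5] [193.6 366.9]
110 [182.9 298.3] [197.7 332.5]
120 [186.5 266.6] [201.4 300.7]
125 [188.3 250.6] [203.3 284.6]
130 [190.1 234.4] [205.2 268.3]
[241.53030727 243.2976542 ]
[[487. 116. 136.]
 [487. 119. 126.]
 [487. 117. 125.]
 [483. 120. 142.]
 [480. 120. 149.]
 [481. 120. 141.]
 [480. 123. 140.]
 [480. 121. 142.]
 [480. 120. 141.]] 9
```

The tips really end at about z 126, 27 mm above the reading, while x and y agree. I'll use that offset, lower by 29 mm and push.

```bash
python3 -m jog '[[[-0.002,-0.03,-0.14],[0,0,0],1],[[-0.002,-0.03,-0.29],[0,0,0],1],[[-0.002,-0.03,-0.29],[0,0,0],1]]' | grep -E 'pos|contact'
for i in 1 2 3 ; do python3 -m jog '[[[0.001,0.02,0],[0,0,0],1],[[0.003,0.04,0],[0,0,0],1],[[0.003,0.04,0],[0,0,0],1]]' | grep -E 'pos|contact'; done
```

```text
position: [492.5, 122.9, 68.3]
contact_force: [-0.8, 0.0, -0.5]
position: [494.7, 127.8, 70.8]
contact_force: [-0.9, -0.0, -0.2]
position: [494.5, 131.3, 70.2]
contact_force: [0.6, -0.2, 0.2]
position: [494.5, 134.8, 70.1]
contact_force: [-0.8, -1.6, 0.3]
```

```bash
for i in 1 2 3 4 5; do python3 -m jog '[[[0.001,0.02,0],[0,0,0],1],[[0.003,0.04,0],[0,0,0],1]]' | grep -E 'pos|contact'; done
```

```text
position: [494.5, 138.1, 70.2]
contact_force: [-0.1, -6.5, 4.7]
position: [494.6, 141.2, 70.3]
contact_force: [-1.1, -8.2, 4.4]
position: [494.7, 144.8, 70.3]
contact_force: [-0.0, -8.3, 5.5]
position: [495.0, 148.9, 70.3]
contact_force: [0.0, -7.1, 6.0]
position: [496.3, 155.2, 70.0]
contact_force: [-0.8, -1.7, 0.7]
```

```bash
for i in 1 2; do python3 -m jog '[[[0.001,0.02,0],[0,0,0],1],[[0.003,0.04,0],[0,0,0],1]]' | grep -E 'clock|pos|contact'; done
python3 - <<'E'
from h import *
s=grab('scene','s3')
f=s['frame'];a=f[140:220,360:440][:,:,::-1]; a=np.clip(a.astype(float)*2.5,0,255).astype('uint8'); cv2.imwrite('pics/s3d.png',cv2.resize(a,None,fx=7,fy=7,interpolation=cv2.INTER_CUBIC))
print((pix(s,[500,217,135])-[360,140])*7)
E
```

```text
clock: 9.0
position: [496.5, 159.1, 70.0]
contact_force: [-0.3, -2.1, 0.6]
clock: 9.2
position: [496.9, 163.5, 70.0]
contact_force: [0.1, -1.1, -0.1]
[552.8327665  197.27211249]
```

View pics/s3d.png

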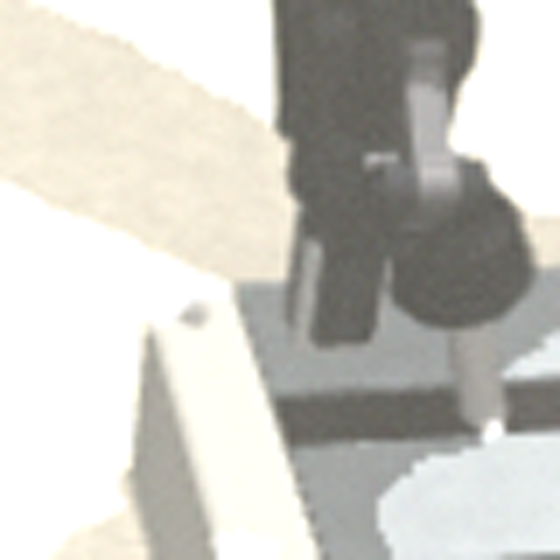

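The drum is now at about (460,255), with its stem still leaning slightly to -y, so the lever is mid-snap. I'll hold briefly and measure it numerically.

```bash
cat >> h.py <<'E'
def lever(tag='l'):
    s=grab('scene',tag); W=[]
    for v in range(140,205):
        for u in range(395,460):
            if s['range_z'][v,u]>0 and s['frame'][v,u].mean()<50:
                w=world(s,u,v); yb=(w[0]-500)*.07+(w[1]-217)*.9976; xb=(w[0]-500)*.9976-(w[1]-217)*.07
                if 85<w[2]<145 and abs(xb)<19 : W.append([xb,yb,w[2]])
    W=np.array(W); return W
E
python3 -m jog '[[[0,0,0],[0,0,0],1],[[0,0,0],[0,0,0],1],[[0,0,0],[0,0,0],1]]' | grep -E 'clock|pos|contact'
python3 - <<'E'
from h import *
W=lever('l1')
h,e=np.histogram(W[:,1],np.arange(-80,80,4)); print(list(zip(e.astype(int),h)))
m=W[:,1]>-35; print(np.percentile(W[m],[1,50,99],axis=0).round())
E
```

```text
clock: 9.55
position: [496.9, 163.3, 69.9]
contact_force: [-0.3, -0.3, 0.9]
[(np.int64(-80), np.int64(0)), (np.int64(-76), np.int64(0)), (np.int64(-72), np.int64(0)), (np.int64(-68), np.int64(23)), (np.int64(-64), np.int64(18)), (np.int64(-60), np.int64(24)), (np.int64(-56), np.int64(26)), (np.int64(-52), np.int64(30)), (np.int64(-48), np.int64(11)), (np.int64(-44), np.int64(1)), (np.int64(-40), np.int64(25)), (np.int64(-36), np.int64(26)), (np.int64(-32), np.int64(28)), (np.int64(-28), np.int64(32)), (np.int64(-24), np.int64(34)), (np.int64(-20), np.int64(32)), (np.int64(-16), np.int64(34)), (np.int64(-12), np.int64(18)), (np.int64(-8), np.int64(3)), (np.int64(-4), np.int64(0)), (np.int64(0), np.int64(0)), (np.int64(4), np.int64(0)), (np.int64(8), np.int64(0)), (np.int64(12), np.int64(0)), (np.int64(16), np.int64(0)), (np.int64(20), np.int64(0)), (np.int64(24), np.int64(0)), (np.int64(28), np.int64(0)), (np.int64(32), np.int64(0)), (np.int64(36), np.int64(0)), (np.int64(40), np.int64(0)), (np.int64(44), np.int64(0)), (np.int64(48), np.int64(0)), (np.int64(52), np.int64(0)), (np.int64(56), np.int64(0)), (np.int64(60), np.int64(0)), (np.int64(64), np.int64(0)), (np.int64(68), np.int64(0)), (np.int64(72), np.int64(0))]
[[ -2. -35. 110.]
 [ 15. -22. 126.]
 [ 19.  -8. 136.]]
```

```bash
python3 -m jog '[[[0,0,0],[0,0,0],1],[[-0.007,-0.1,0],[0,0,0],1],[[-0.01,-0.15,0],[0,0,0],1],[[-0.01,-0.15,0],[0,0,0],1],[[-0.01,-0.15,0],[0,0,0],1]]' | grep -E 'clock|pos|contact'
python3 - <<'E'
from h import *
W=lever('l2')
h,e=np.histogram(W[:,1],np.arange(-80,40,4)); print([(int(a),int(b)) for a,b in zip(e,h)])
E
```

```text
clock: 10.1
position: [495.9, 147.7, 70.1]
contact_force: [0.4, 0.3, 0.4]
[(-80, 9), (-76, 29), (-72, 25), (-68, 32), (-64, 10), (-60, 0), (-56, 0), (-52, 0), (-48, 0), (-44, 3), (-40, 39), (-36, 41), (-32, 51), (-28, 47), (-24, 43), (-20, 49), (-16, 34), (-12, 17), (-8, 0), (-4, 0), (0, 0), (4, 0), (8, 0), (12, 0), (16, 0), (20, 0), (24, 0), (28, 0), (32, 0)]
```

```bash
python3 -m jog '[[[0.006,0.08,0],[0,0,0],1],[[0.011,0.15,0],[0,0,0],1],[[0.011,0.15,0],[0,0,0],1]]' | grep -E 'clock|pos|contact'
for i in 1 2 3; do python3 -m jog '[[[0.001,0.02,0],[0,0,0],1],[[0.003,0.04,0],[0,0,0],1]]' | grep -E 'clock|pos|contact'; done
python3 - <<'E'
from h import *
W=lever('l3')
h,e=np.histogram(W[:,1],np.arange(-80,40,4)); print([(int(a),int(b)) for a,b in zip(e,h)])
E
```

```text
clock: 10.45
position: [497.2, 164.2, 70.1]
contact_force: [-0.4, -0.3, 1.0]
clock: 10.65
position: [497.0, 166.9, 70.0]
contact_force: [-0.6, -0.2, 0.1]
clock: 10.85
position: [497.4, 171.1, 70.0]
contact_force: [-0.1, 0.1, -0.4]
clock: 11.05
position: [497.8, 175.3, 70.0]
contact_force: [-0.2, 0.2, 0.3]
[(-80, 0), (-76, 0), (-72, 0), (-68, 0), (-64, 0), (-60, 0), (-56, 30), (-52, 18), (-48, 27), (-44, 29), (-40, 30), (-36, 10), (-32, 5), (-28, 18), (-24, 25), (-20, 29), (-16, 26), (-12, 27), (-8, 30), (-4, 27), (0, 8), (4, 0), (8, 0), (12, 0), (16, 0), (20, 0), (24, 0), (28, 0), (32, 0)]
```

```bash
for i in 1 2 3; do python3 -m jog '[[[0.001,0.02,0],[0,0,0],1],[[0.003,0.04,0],[0,0,0],1],[[0.003,0.04,0],[0,0,0],1]]' | grep -E 'clock|pos|contact'; 
python3 - <<'E'
from h import *
W=lever('l4')
h,e=np.histogram(W[:,1],np.arange(-60,24,4)); print([(int(a),int(b)) for a,b in zip(e,h)])
E
done
```

```text
clock: 11.4
position: [498.2, 179.3, 70.0]
contact_force: [0.2, -0.2, 0.6]
[(-60, 0), (-56, 0), (-52, 26), (-48, 18), (-44, 26), (-40, 26), (-36, 32), (-32, 11), (-28, 1), (-24, 16), (-20, 19), (-16, 28), (-12, 30), (-8, 26), (-4, 30), (0, 31), (4, 15), (8, 1), (12, 0), (16, 0)]
clock: 11.75
position: [498.5, 183.3, 70.0]
contact_force: [-0.5, -0.8, 0.4]
[(-60, 0), (-56, 0), (-52, 0), (-48, 28), (-44, 21), (-40, 28), (-36, 25), (-32, 32), (-28, 9), (-24, 3), (-20, 18), (-16, 20), (-12, 25), (-8, 29), (-4, 25), (0, 29), (4, 25), (8, 8), (12, 0), (16, 0)]
clock: 12.1
position: [498.8, 187.3, 70.0]
contact_force: [1.4, 0.0, -0.5]
[(-60, 0), (-56, 0), (-52, 0), (-48, 0), (-44, 31), (-40, 23), (-36, 30), (-32, 21), (-28, 32), (-24, 12), (-20, 7), (-16, 18), (-12, 20), (-8, 26), (-4, 23), (0, 25), (4, 25), (8, 20), (12, 10), (16, 1)]
```

```bash
for i in 1 2 3; do python3 -m jog '[[[0.001,0.015,0],[0,0,0],1],[[0.001,0.015,0],[0,0,0],1],[[0.001,0.015,0],[0,0,0],1]]' | grep -E 'clock|pos|contact'; done
python3 - <<'E'
from h import *
W=lever('l4')
h,e=np.histogram(W[:,1],np.arange(-60,24,4)); print([(int(a),int(b)) for a,b in zip(e,h)])
E
```

```text
clock: 12.45
position: [498.8, 188.5, 70.0]
contact_force: [0.4, 0.2, -0.2]
clock: 12.75
position: [498.9, 190.0, 70.0]
contact_force: [-0.2, 0.6, 0.2]
clock: 13.05
position: [499.0, 191.6, 70.0]
contact_force: [0.1, 0.3, -0.2]
[(-60, 0), (-56, 0), (-52, 0), (-48, 0), (-44, 0), (-40, 20), (-36, 21), (-32, 34), (-28, 21), (-24, 29), (-20, 17), (-16, 6), (-12, 19), (-8, 22), (-4, 22), (0, 25), (4, 22), (8, 27), (12, 25), (16, 6)]
```

```bash
for i in 1 2; do python3 -m jog '[[[0.001,0.015,0],[0,0,0],1],[[0.001,0.015,0],[0,0,0],1],[[0.001,0.015,0],[0,0,0],1]]' | grep -E 'clock|pos|contact'; done
python3 - <<'E'
from h import *
W=lever('l5')
h,e=np.histogram(W[:,1],np.arange(-60,24,4)); print([(int(a),int(b)) for a,b in zip(e,h)])
m=W[:,1]>-14; print(np.percentile(W[m],[2,50,98],axis=0).round(1))
E
```

```text
clock: 13.4
position: [499.0, 192.6, 70.0]
contact_force: [0.9, -1.7, 2.2]
clock: 13.7
position: [498.8, 193.1, 70.1]
contact_force: [0.5, -5.1, 3.1]
[(-60, 0), (-56, 0), (-52, 0), (-48, 0), (-44, 0), (-40, 4), (-36, 33), (-32, 29), (-28, 25), (-24, 30), (-20, 27), (-16, 2), (-12, 16), (-8, 23), (-4, 20), (0, 21), (4, 26), (8, 25), (12, 22), (16, 15)]
[[  3.4 -10.6 115. ]
 [ 15.1   4.6 125.1]
 [ 18.4  18.2 136.3]]
```

```bash
python3 -m jog '[[[-0.007,-0.1,0],[0,0,0],1],[[-0.007,-0.1,0],[0,0,0],1],[[-0.007,-0.1,0.4],[0,0,0],1],[[-0.007,-0.1,0.65],[0,0,0],1],[[0.005,0.1,0.65],[0,0,0],1],[[0.015,0.24,0.65],[0,0,0],1],[[0.015,0.24,0.65],[0,0,0],1],[[0.015,0.24,0.65],[0,0,0],1]]' | grep -E 'clock|pos|contact'
python3 - <<'E'
from h import *
W=lever('l6')
m=(W[:,1]>-40)&(W[:,2]<137); print(np.percentile(W[m],[2,50,98],axis=0).round(1))
E
```

```text
clock: 14.55
position: [499.8, 218.6, 133.5]
contact_force: [0.2, -0.4, -0.2]
[[ -8.3 -13.3 115.6]
 [ 10.6  -1.1 132.6]
 [ 18.4  16.5 136.5]]
```

```bash
python3 -m jog '[[[0,0,-0.12],[0,0,0],1],[[0,0,-0.22],[0,0,0],1],[[0,0,-0.22],[0,0,0],1]]' | grep -E 'clock|pos|contact'
for i in 1 2 3; do python3 -m jog '[[[0,0,-0.02],[0,0,0],1],[[0,0,-0.02],[0,0,0],1]]' | grep -E 'clock|pos|contact'; done
```

```text
clock: 14.9
position: [499.2, 217.2, 110.4]
contact_force: [-0.7, -0.1, -0.3]
clock: 15.1
position: [500.7, 218.4, 110.8]
contact_force: [0.0, 0.3, 0.4]
clock: 15.3
position: [500.7, 218.5, 109.0]
contact_force: [-0.1, -0.5, 1.0]
clock: 15.5
position: [501.6, 218.8, 108.7]
contact_force: [-1.4, -0.2, 8.2]
```

```bash
python3 -m jog '[[[0,0,-0.02],[0,0,0],1],[[0,0,-0.04],[0,0,0],1],[[0,0,-0.05],[0,0,0],1],[[0,0,-0.05],[0,0,0],1]]' | grep -E 'clock|pos|contact'
for i in 1 2; do python3 -m jog '[[[0,0.01,0],[0,0,0],1],[[0,0.01,0],[0,0,0],1]]' | grep -E 'clock|pos|contact'; done
```

```text
clock: 15.9
position: [501.8, 219.0, 104.4]
contact_force: [-2.9, -0.6, 8.7]
clock: 16.1
position: [501.7, 219.6, 104.4]
contact_force: [-1.3, -1.4, 9.8]
clock: 16.3
position: [501.7, 219.9, 104.4]
contact_force: [-1.2, -4.6, 10.1]
```

```bash
for i in 1 2 3 4; do python3 -m jog '[[[0,0,-0.01],[0,0,0],1],[[0,0,-0.01],[0,0,0],1],[[0,0,-0.01],[0,0,0],1]]' | grep -E 'clock|pos|contact'; done
```

```text
clock: 16.6
position: [501.8, 219.9, 104.0]
contact_force: [-2.1, -4.7, 12.6]
clock: 16.9
position: [501.9, 220.0, 103.2]
contact_force: [-0.9, -4.2, 13.5]
clock: 17.2
position: [501.9, 220.0, 102.3]
contact_force: [-2.4, -3.9, 13.6]
clock: 17.5
position: [502.0, 220.1, 101.3]
contact_force: [-2.8, -3.2, 12.5]
```

```bash
for i in 1 2 3; do python3 -m jog '[[[0,0.005,-0.01],[0,0,0],1],[[0,0.005,-0.01],[0,0,0],1],[[0,0.005,-0.01],[0,0,0],1]]' | grep -E 'clock|pos|contact'; done
```

```text
clock: 17.8
position: [502.1, 221.3, 100.0]
contact_force: [-2.7, -1.7, 11.5]
clock: 18.1
position: [502.0, 221.8, 98.9]
contact_force: [-2.1, -1.0, 12.0]
clock: 18.4
position: [502.0, 222.1, 97.9]
contact_force: [-1.3, -1.8, 11.4]
```

```bash
python3 -m jog '[[[0,0.01,0.01],[0,0,0],1],[[0,0.01,0.02],[0,0,0],1],[[0,0.01,0.02],[0,0,0],1]]' | grep -E 'clock|pos|contact'
python3 -m jog '[[[0,0.01,0],[0,0,0],1],[[0,0.01,0],[0,0,0],1]]' | grep -E 'clock|pos|contact'
python3 - <<'E'
from h import *
W=lever('l7')
m=(W[:,1]>-40)&(W[:,2]<128); print(np.percentile(W[m],[2,50,98],axis=0).round(1))
E
```

```text
clock: 18.7
position: [502.0, 222.9, 100.0]
contact_force: [-2.2, -3.0, 11.7]
clock: 18.9
position: [501.9, 223.6, 99.9]
contact_force: [-2.2, -4.1, 11.6]
[[ -2.7 -10.1 105.9]
 [ 13.    0.6 118.8]
 [ 18.7  21.  127.6]]
```

```bash
for i in 1 2 3; do python3 -m jog '[[[0.001,0.015,0.001],[0,0,0],1],[[0.002,0.03,0.001],[0,0,0],1]]' | grep -E 'clock|pos|contact'; done
python3 - <<'E'
from h import *
W=lever('l8')
m=(W[:,1]>-40)&(W[:,2]<128); print(np.percentile(W[m],[2,50,98],axis=0).round(1))
E
```

```text
clock: 19.15
position: [502.1, 226.7, 100.0]
contact_force: [-1.5, -3.1, 11.5]
clock: 19.35
position: [502.5, 230.0, 100.1]
contact_force: [-1.4, -1.6, 11.9]
clock: 19.55
position: [502.5, 232.9, 100.1]
contact_force: [-1.9, -1.7, 10.6]
[[ -4.6  -2.7 105.9]
 [ 13.2   8.5 118.5]
 [ 18.7  27.7 127.5]]
```

```bash
for i in 1 2 3; do python3 -m jog '[[[0.001,0.02,-0.001],[0,0,0],1],[[0.003,0.04,-0.003],[0,0,0],1]]' | grep -E 'clock|pos|contact'; done
python3 - <<'E'
from h import *
W=lever('l9')
m=(W[:,1]>-40)&(W[:,2]<128); print(np.percentile(W[m],[2,50,98],axis=0).round(1))
E
```

```text
clock: 19.8
position: [503.0, 237.4, 99.8]
contact_force: [-1.6, -2.4, 11.1]
clock: 20.0
position: [503.4, 241.8, 99.5]
contact_force: [-1.3, -1.4, 9.9]
clock: 20.2
position: [504.0, 246.3, 99.4]
contact_force: [-1.5, 0.2, 10.9]
[[ -4.6   9.3 105.3]
 [ 13.5  19.  117.6]
 [ 18.7  35.3 127.5]]
```

```bash
for i in 1 2 3; do python3 -m jog '[[[0.001,0.02,-0.006],[0,0,0],1],[[0.003,0.04,-0.012],[0,0,0],1]]' | grep -E 'clock|pos|contact'; done
python3 - <<'E'
from h import *
W=lever('l10')
m=(W[:,1]>-40)&(W[:,2]<128); print(np.percentile(W[m],[2,50,98],axis=0).round(1))
E
```

```text
clock: 20.45
position: [504.5, 251.0, 98.5]
contact_force: [-2.8, 3.4, 11.5]
clock: 20.65
position: [504.9, 255.5, 97.3]
contact_force: [-2.6, 3.5, 9.9]
clock: 20.85
position: [505.3, 259.8, 96.1]
contact_force: [-2.3, 3.7, 10.1]
[[ -3.2  20.  102.2]
 [ 10.4  28.3 115. ]
 [ 17.9  35.9 126. ]]
```

```bash
python3 -m jog '[[[0,0.03,0.02],[0,0,0],1],[[0,0.03,0.1],[0,0,0],1],[[0,0,0.4],[0,0,0],1],[[0,0,0.6],[0,0,0],1],[[0,0,0.6],[0,0,0],1]]' | grep -E 'clock|pos|contact'
python3 - <<'E'
from h import *
W=lever('l11')
m=(W[:,2]<140); print(np.percentile(W[m],[2,50,98],axis=0).round(1))
h,e=np.histogram(W[m][:,1],np.arange(-60,90,5)); print([(int(a),int(b)) for a,b in zip(e,h)])
f=load('l11')['frame'];a=f[110:230,350:500][:,:,::-1]; a=np.clip(a.astype(float)*2.5,0,255).astype('uint8'); cv2.imwrite('pics/l11d.png',cv2.resize(a,None,fx=5,fy=5,interpolation=cv2.INTER_CUBIC))
E
```

```text
clock: 21.4
position: [504.8, 258.2, 156.2]
contact_force: [0.1, 0.8, 0.1]
[[ -2.9  29.9 111. ]
 [  6.3  34.2 117.1]
 [ 14.9  38.1 125.3]]
[(-60, 0), (-55, 0), (-50, 0), (-45, 0), (-40, 0), (-35, 0), (-30, 0), (-25, 0), (-20, 0), (-15, 0), (-10, 0), (-5, 0), (0, 0), (5, 0), (10, 0), (15, 0), (20, 0), (25, 2), (30, 38), (35, 23), (40, 0), (45, 0), (50, 0), (55, 0), (60, 0), (65, 0), (70, 0), (75, 0), (80, 0)]
```

View pics/l11d.png

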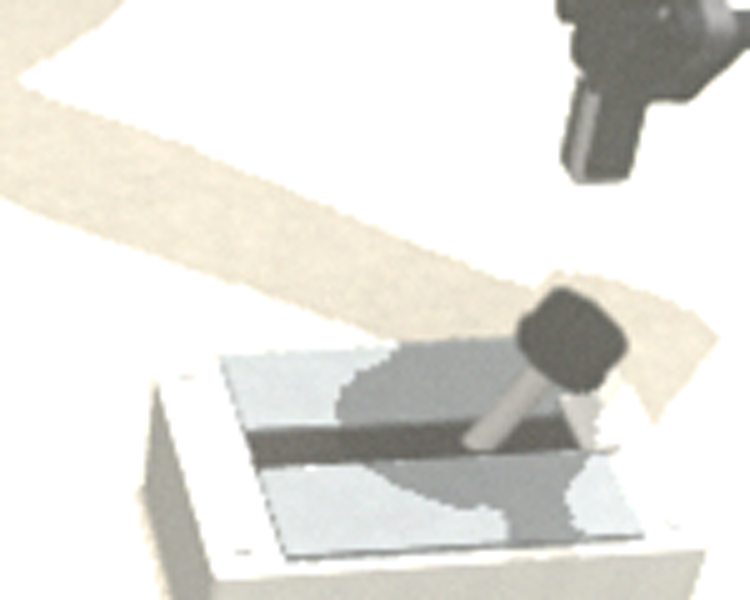

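The lever now leans clearly to +y, with the drum at (572,340) and the fingers clear above it. I'll check the angle numerically.

```bash
python3 - <<'E'
from h import *
s=load('l11')
for t in (-.6,.3,.4,.5,.6):
    y=96*np.sin(t); X=[500+.07*y,218.5+.9976*y,28+96*np.cos(t)]; print(t,(pix(s,X)-[350,110])*5)
D=[]
for v in range(160,192):
    for u in range(445,485):
        if s['range_z'][v,u]>0 and s['frame'][v,u].mean()<50:
            w=world(s,u,v); D.append([(w[0]-500)*.9976-(w[1]-218.5)*.07,(w[0]-500)*.07+(w[1]-218.5)*.9976,w[2],u,v])
D=np.array(D);print(np.percentile(D,[2,50,98],axis=0).round(1))
E
```

```text
-0.6 [286.8913278  361.96450011]
0.3 [519.80008326 321.29530142]
0.4 [542.64190421 327.36367059]
0.5 [563.80276598 335.41523598]
0.6 [583.05664724 345.32831639]
[[ -6.2  28.9 104.6 454.6 169. ]
 [ 12.4  42.3 119.  464.  178. ]
 [ 19.2  60.2 128.9 473.  186.4]]
```

```bash
python3 -m jog '[[[-0.02,-0.3,0],[0,0,0],1],[[-0.04,-0.42,0],[0,0,0],1],[[-0.04,-0.42,-0.4],[0,0,0],1],[[-0.04,-0.42,-0.83],[0,0,0],1],[[-0.04,-0.42,-0.83],[0,0,0],1],[[-0.04,-0.42,-0.83],[0,0,0],1]]' | grep -E 'clock|pos|contact'
python3 -m jog '[[[0.003,0.05,0],[0,0,0],1],[[0.007,0.1,0],[0,0,0],1],[[0.008,0.13,0],[0,0,0],1],[[0.008,0.13,0],[0,0,0],1]]' | grep -E 'clock|pos|contact'
for i in 1 2 3 ; do python3 -m jog '[[[0.001,0.015,0],[0,0,0],1],[[0.001,0.025,0],[0,0,0],1]]' | grep -E 'clock|pos|contact'; done
```

```text
clock: 22.05
position: [499.1, 214.7, 69.5]
contact_force: [0.2, 0.9, 0.3]
clock: 22.45
position: [500.4, 229.0, 70.8]
contact_force: [-0.8, -0.1, 0.2]
clock: 22.65
position: [500.0, 230.6, 70.0]
contact_force: [0.1, 0.6, 0.3]
clock: 22.85
position: [500.1, 233.0, 69.8]
contact_force: [-0.5, 0.6, -0.8]
clock: 23.05
position: [500.2, 235.6, 69.8]
contact_force: [-0.4, 0.1, -0.3]
```

```bash
for i in 1 2 3 4 5; do python3 -m jog '[[[0.001,0.01,0],[0,0,0],1],[[0.001,0.02,0],[0,0,0],1]]' | grep -E 'clock|pos|contact'; done
cat > ang.py <<'E'
from h import *
s=grab('scene','z')
D=[]
for v in range(160,195):
    for u in range(445,490):
        if s['range_z'][v,u]>0 and s['frame'][v,u].mean()<50:
            w=world(s,u,v); xb=(w[0]-500)*.9976-(w[1]-218.5)*.07
            D.append([xb,(w[0]-500)*.07+(w[1]-218.5)*.9976,w[2],u,v])
D=np.array(D);print(np.percentile(D,[2,50,98],axis=0).round(1))
E
python3 ang.py
```

```text
clock: 23.25
position: [500.3, 237.6, 69.8]
contact_force: [0.2, -0.1, -0.4]
clock: 23.45
position: [500.4, 239.6, 69.8]
contact_force: [-0.2, 0.4, -0.2]
clock: 23.65
position: [500.4, 241.5, 69.8]
contact_force: [-0.1, -0.6, 0.8]
clock: 23.85
position: [500.5, 243.5, 69.7]
contact_force: [-0.0, -0.1, -0.9]
clock: 24.05
position: [500.2, 244.6, 69.5]
contact_force: [0.7, -3.8, -1.3]
[[ -5.2  13.2  99.7 448.  160. ]
 [ 14.9  28.9 126.  462.  174. ]
 [ 60.2  65.7 187.1 477.  189. ]]
```

```bash
python3 -m jog '[[[0.001,0.01,0],[0,0,0],1],[[0.001,0.01,0],[0,0,0],1]]' | grep -E 'clock|pos|contact'
python3 -m jog '[[[-0.01,-0.15,0],[0,0,0],1],[[-0.02,-0.3,0],[0,0,0],1],[[-0.02,-0.3,0],[0,0,0],1],[[-0.02,-0.3,0.5],[0,0,0],1],[[-0.02,-0.3,1],[0,0,0],1],[[-0.02,-0.3,1],[0,0,0],1]]' | grep -E 'clock|pos|contact'
python3 ang.py
python3 - <<'E'
from h import *
f=load('z')['frame'];a=f[90:230,300:500][:,:,::-1]; a=np.clip(a.astype(float)*2,0,255).astype('uint8'); cv2.imwrite('pics/zz.png',cv2.resize(a,None,fx=4,fy=4,interpolation=cv2.INTER_CUBIC))
E
```

```text
clock: 24.3
position: [500.1, 245.0, 69.4]
contact_force: [0.4, -4.3, -0.3]
clock: 24.9
position: [503.4, 219.1, 177.9]
contact_force: [0.4, 1.0, -0.8]
[[ -6.6  37.7  67.2 458.2 172. ]
 [ 12.1  50.3 113.4 467.  180. ]
 [ 19.7  66.4 123.6 476.  194. ]]
```

View pics/zz.png

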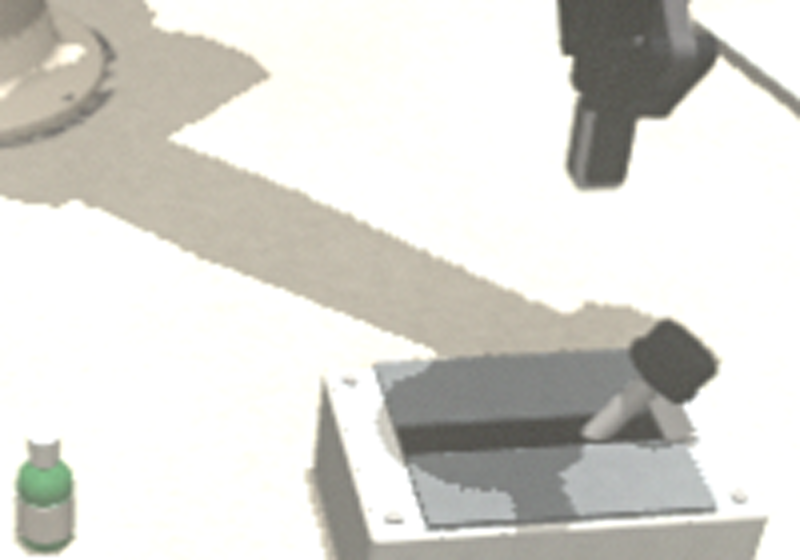

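The drum is at (674,360) in the crop, which matches a lever angle of about 0.6 rad. The gripper is clear and the bottle is still standing.

```bash
python3 -c "
from bench import job_done; print(job_done())"
```

```text
the job is handed in; nothing more can be done
None
```

The changeover lever is fully over on the +y side, measured at about 0.6 rad. It rested at off for about two seconds before I pressed the knob in about 8–9 mm and took it through the gate. The fingers are clear of everything, the other box and the small things were never touched, and the job was handed in at about 25 s with no verdict shown.

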